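# Fix and bed the worktop cover strip

## Task

Fix the cover strip over the worktop joint: first clear the spice jars into the wooden tray, upright and with a gentle grip because the glass is thin, then take the mallet and knock every pin in the strip fully home with sharp downward taps, starting at the end cap and going along in order, and stand the mallet back on the cork mat. Then bed the strip by rubbing the sprung felt block along the top of it from the end cap to the open end, its sole flat and its handle pushed about half-way into its spring all the way and never pressed hard, and put the block back on the mat, leaving the other kitchen things where they are.

Things in the scene. Friction and masses are not known exactly. Their poses are not given: they have to be found in the camera images.
- strip: aluminium cover strip fixed on the worktop, 52 mm wide (x), 330 mm long (y), top face 5 mm up. A raised grey end cap (17 mm high) covers y = 150 to 165 mm; the -y end is open. Four dark pin holes on its centre line at y = +97.5, +32.5, -32.5, -97.5 mm. Origin: centre of underside, z up. It lies roughly along world y, end cap at the robot's left (+y), turned up to 0.2 rad
- pin0_top (a point): centre of the top of the steel pin in hole 1 counted from the end cap (head 16 mm across and 5 mm thick); it stands 15 to 18 mm above the strip's top face at first, and level with it when home
- pin1_top (a point): centre of the top of the steel pin in hole 2 counted from the end cap (head 16 mm across and 5 mm thick); it stands 15 to 18 mm above the strip's top face at first, and level with it when home
- pin2_top (a point): centre of the top of the steel pin in hole 3 counted from the end cap (head 16 mm across and 5 mm thick); it stands 15 to 18 mm above the strip's top face at first, and level with it when home
- pin3_top (a point): centre of the top of the steel pin in hole 4 counted from the end cap (head 16 mm across and 5 mm thick); it stands 15 to 18 mm above the strip's top face at first, and level with it when home
- pin0 (a joint): how far pin 1 from the end cap has been driven down, m: 0 is 18 mm proud, 0.018 flush with the strip, stop at 0.0185; home is over 0.0165. A light spring pushes it up but its split shank grips, so it stays where it is driven; it gives way at about 8 to 10 N
- pin1 (a joint): how far pin 2 from the end cap has been driven down, m: 0 is 18 mm proud, 0.018 flush with the strip, stop at 0.0185; home is over 0.0165. A light spring pushes it up but its split shank grips, so it stays where it is driven; it gives way at about 8 to 10 N
- pin2 (a joint): how far pin 3 from the end cap has been driven down, m: 0 is 18 mm proud, 0.018 flush with the strip, stop at 0.0185; home is over 0.0165. A light spring pushes it up but its split shank grips, so it stays where it is driven; it gives way at about 8 to 10 N
- pin3 (a joint): how far pin 4 from the end cap has been driven down, m: 0 is 18 mm proud, 0.018 flush with the strip, stop at 0.0185; home is over 0.0165. A light spring pushes it up but its split shank grips, so it stays where it is driven; it gives way at about 8 to 10 N
- mat: flat cork tool mat fixed on the worktop, 240 mm (x) by 180 mm (y), 3 mm thick; origin: centre of its underside. It may be on the robot's left or right, the tray being on the other side
- tray: shallow open wooden tray fixed on the worktop, 240 mm (x) by 180 mm (y) outside, walls 6 mm thick and 20 mm high; inner floor 6 mm above its origin, which is the centre of its underside
- mallet: upright mallet of 0.2 to 0.4 kg, stands by itself: white nylon head 50 mm across and 35 mm high, its flat underside is the striking face; above it a vertical round wooden handle 24 mm across, from 35 to 110 mm above the face. Origin: centre of the striking face, z up along the handle
- block: bedding block of about 0.19 kg: flat felt-faced sole 46 mm (its x) by 70 mm (its y) and 16 mm high. Origin: centre of the sole's underside, z up. A grey handle bar stands above it on two sprung pegs. It starts with its long side roughly along world x, flat on the mat
- block_grip (a point): centre of the block's handle bar, which is 18 mm wide (block x), 55 mm long (block y) and 36 mm high; 52 mm above the sole's underside when the spring is not pressed (bar from 34 to 70 mm). Grip it across the 18 mm
- block_handle (a joint): how far the handle bar is pushed down towards the sole, m: 0 free, 0.014 bottomed; spring 700 N/m, so half-way is about 5 N. Over 3 N between sole and strip is needed along the pass, over 20 N harms the strip
- jar0: spice jar of thin amber glass, 44 mm across, 88 mm high with a dark steel cap, paper label, about 0.15 kg; it stands on the worktop near the strip on the robot's side. Origin: centre of its underside, z up. Grip at about half height with 10 N or so; a grip of over 20 N cracks it. Two to four jars are there, None if absent
- jar1: spice jar of thin amber glass, 44 mm across, 88 mm high with a dark steel cap, paper label, about 0.15 kg; it stands on the worktop near the strip on the robot's side. Origin: centre of its underside, z up. Grip at about half height with 10 N or so; a grip of over 20 N cracks it. Two to four jars are there, None if absent
- jar2: spice jar of thin amber glass, 44 mm across, 88 mm high with a dark steel cap, paper label, about 0.15 kg; it stands on the worktop near the strip on the robot's side. Origin: centre of its underside, z up. Grip at about half height with 10 N or so; a grip of over 20 N cracks it. Two to four jars are there, None if absent
- jar3: spice jar of thin amber glass, 44 mm across, 88 mm high with a dark steel cap, paper label, about 0.15 kg; it stands on the worktop near the strip on the robot's side. Origin: centre of its underside, z up. Grip at about half height with 10 N or so; a grip of over 20 N cracks it. Two to four jars are there, None if absent
- salt: white salt bowl, 64 mm across; a bystander, leave it alone
- mug: white mug, 80 mm across, 90 mm high; a bystander, leave it alone
- can: steel can, 72 mm across, 100 mm high; a bystander, leave it alone
- spoon: wooden spoon lying flat; a bystander, leave it alone
- mill: small wooden pepper mill, 40 mm across, 75 mm high; a bystander, leave it alone

How it is judged:
By the outcome, as a careful person would: the job done as asked, in the order asked, and still so for the second after the job is handed in, with the robot touching nothing.
Of jar0, jar1, jar2, jar3 only 2 to 4 are there at a start; the rules pass over those that are not, and their reading is None.
At some moment in a run one of mallet, block may be knocked a few centimetres aside while the robot is not near it.
It also fails if it takes over 208 s, if anything falls off the work surface, if the arm or the gripper's body presses on something with over 40 N, if the wrist force passes 120 N, or if a joint passes its speed limit or range.

## Robot

A 6-joint arm with a two-finger parallel gripper is mounted at the origin on the work surface. World frame = base frame: x ahead of the robot, y to its left, z up, the work surface at z = 0. Lengths are in m, angles in rad, forces in N, time in s.
With the tool pointing down it reaches from about 0.325 to 0.85 m from the base axis. Payload 15.5 kg.
Tool frame: the origin (TCP) lies at the very end of the fingers, on their centre line; the grasp point (between the pads) lies robot.pinch_z behind it (robot.pinch_z is the distance from the TCP to the grasp point, in m); z points along the fingers, y is the line along which they close (so a half turn about z gives the same grasp; the last joint's range is limited). The gripper opens to 91 mm and grips with 3 to 60 N. Pads are 32 mm wide; open, the fingers measure 118 mm over their backs; the gripper's body (76 mm by 178 mm) begins 60 mm behind the grasp point.
Start: joints at [-0.096, 0.494, 1.345, -0, 1.302, -0.096], TCP at [0.625, 0, 0.214] pointing down, gripper open.
Joint ranges: [-2.91, 2.91], [-0.82, 2.16], [0.22, 2.67], [-1.22, 4.37], [0.12, 2.79], [-3.08, 3.08]. Speed limits (rad/s): [1.89, 1.89, 2.57, 3.01, 3.01, 3.01].

## Interface

Orientations are given as a rotation vector (axis times angle).
In Python, from plant import robot gives the robot as it stands.
- The arm moves only by the tool drive_tool, never from a script. Its arguments are lists of equal length, an entry for each row: "gripper": the closure, from 0 (fully open) to 1 (shut); "travel": the shift along the tool's x, y, z each as a share of 250 mm, from -1 to 1, a list of three; "turn": the turn, a rotation vector about the tool's x, y, z each as a share of 60 degrees, from -1 to 1, a list of three. A call has 1 to 12 rows; each row is the pose to reach, as a shift and turn from the pose commanded when the call began, along the tool's axes at that moment; what a row does not reach only later rows make up. A row lasts 1/8 s, in which the tool goes at most 62.5 mm and 10.7 degrees, less where a joint would pass 70% of its speed; a pose out of reach is approached as far as the arm can. A call with a number of a shift or a turn outside -1 to 1 is refused whole. A call with a gripper value outside its range is refused whole. The fingers move at their own pace and stop on an object; "grip_force" is the grip in N (left out, the last holds). Time passes only in rows, so rows that repeat a pose let the fingers close. It gives the time, the measured TCP pose, the force, the opening and the grip force at its end, in the units of the state.
- robot.read_state(): the state, without advancing time (a new reading comes with each control period).
- robot.camera(name): name is "scene" or "side" or "wrist"; returns a dict with "frame" (420x560x3 uint8, red, green, blue), "mtx" (3x3 intrinsics, pixels), "rvec" (rotation vector, rad) and "tvec" (3), from world to camera coordinates, as OpenCV has them. Camera axes: x right, y down, z forward; pixel columns grow to the right and rows downward; lengths in m; the calibration is good to about 2 mm. A picture is of the moment at which its call begins. There is no depth.
- robot.close_job(): hands the job in; it is judged then, once.
Trained networks look in a picture, given as the dict that the camera call returned (one of the last four; its "shot" number tells which), for a name from the list of things; names that differ only in an ending like _2 or _b are one class to them, and where a whole thing is asked for, a point or a joint stands for the part that bears it (a point fixed in the world has none). Each returns a list of dicts, best first, with "score" (0 to 1); they miss things now and then, are a little off and sometimes report something else, mostly with a low value. They report only what shows in the picture. A call takes as long as a camera call.
- robot.boxes_of(picture, name): "bbox" ([left, top, right, bottom] in pixels, round what is visible of it).
The state is a dict: "t": time; "joints": joint angles; "qd": joint speeds; "joint_efforts": joint torques, N m; "tool_pos": TCP position; "tcp_rot": TCP orientation; "force": force on the tool from outside, world axes, zero at the start; "torque": the same for the moment, N m; "opening": opening from 0.0 (shut) to 1.0 (fully open); "gripper_force": force on a finger pad.
Only numpy, scipy, OpenCV 4.12 (cv2) and the standard library are available. Lean on these libraries where they do the work, as an engineer would, in place of code of your own. Each camera call takes 0.05 s, during which the arm holds its last target. There are 200 camera calls.

## Working session

There is one attempt and no reset: what is moved stays moved. The work goes in short steps, Python scripts to look and compute and a tool call to move; the robot and the scene stay as the last step left them, time stands still between calls to the robot, and variables do not carry over. Pictures are saved under pics/ and viewed, at most 14 in all, crops included, and the job is handed in when it is done.

Besides the shell and the picture viewer there is one more tool, called after "Request:" by a JSON object that holds its "op" and its "data". drive_tool: Moves the arm, as the interface text tells. Its arguments: {"type":"object","properties":{"gripper":{"type":"array","items":{"type":"number"}},"travel":{"type":"array","items":{"type":"array","items":{"type":"number","minimum":-1,"maximum":1}}},"turn":{"type":"array","items":{"type":"array","items":{"type":"number","minimum":-1,"maximum":1}}},"grip_force":{"type":"number"}},"required":["gripper","travel","turn"]}

```bash
mkdir -p pics; ls; cat > h.py <<'E'
import numpy as np, cv2
from plant import robot
def save(p,n): cv2.imwrite(f'pics/{n}.png',p['frame'][:,:,::-1])
def ray(p,uv):
    R,_=cv2.Rodrigues(np.array(p['rvec'],float)); t=np.array(p['tvec'],float).ravel()
    d=R.T@np.linalg.inv(p['mtx'])@np.array([uv[0],uv[1],1.]); return -R.T@t,d
def onz(p,uv,z):
    c,d=ray(p,uv); return c+d*(z-c[2])/d[2]
def proj(p,X):
    return cv2.projectPoints(np.array(X,float).reshape(-1,3),np.array(p['rvec'],float),np.array(p['tvec'],float),p['mtx'],None)[0].reshape(-1,2)
def tri(ps,uvs):
    A=np.zeros((3,3));b=np.zeros(3)
    for p,uv in zip(ps,uvs):
        c,d=ray(p,uv);d/=np.linalg.norm(d);P=np.eye(3)-np.outer(d,d);A+=P;b+=P@c
    return np.linalg.solve(A,b)
E
python3 - <<'E'
from h import *
np.set_printoptions(precision=3,suppress=True)
s=robot.read_state(); print(s, robot.pinch_z)
P={n:robot.camera(n) for n in('scene','side','wrist')}
for n in P:
    save(P[n],n+'0'); print(n,ray(P[n],(280,210)))
cv2.imwrite('pics/both.png',np.vstack([P['scene']['frame'][:,:,::-1],])) 
for nm in['strip','pin0_top','pin1_top','pin2_top','pin3_top','mat','tray','mallet','block','block_grip','jar0','salt','mug','can','spoon','mill']:
    for n in P:
        print(nm,n,[(np.round(b['bbox']).astype(int).tolist(),round(b['score'],2)) for b in robot.boxes_of(P[n],nm)[:5]])
E
```

```text
pics
{'t': 0.0, 'joints': array([-0.096,  0.494,  1.346,  0.   ,  1.302, -0.095]), 'qd': array([-0.001, -0.   ,  0.001,  0.   , -0.   ,  0.001]), 'joint_efforts': array([ -0.001, -87.881, -38.186,   0.071,   0.053,  -0.   ]), 'tool_pos': array([0.625, 0.   , 0.213]), 'tcp_rot': array([-2.221, -2.221,  0.001]), 'force': array([ 0.389, -0.81 , -0.854]), 'torque': array([0.018, 0.035, 0.008]), 'gripper_force': 0.0, 'opening': 1.000916022138747} 0.0188
scene (array([ 1.291, -0.566,  0.994]), array([-0.562,  0.424, -0.71 ]))
side (array([ 0.207, -0.551,  0.703]), array([ 0.396,  0.602, -0.693]))
wrist (array([0.625, 0.077, 0.384]), array([ 0.01 , -0.292, -0.957]))
strip scene [([234, 215, 348, 284], 0.83), ([202, 282, 229, 328], 0.26)]
strip side [([272, 178, 374, 291], 0.63)]
strip wrist [([264, 80, 325, 322], 0.98)]
pin0_top scene []
pin0_top side [([292, 195, 302, 204], 0.52)]
pin0_top wrist [([289, 129, 303, 143], 0.65)]
pin1_top scene [([118, 218, 212, 306], 0.15)]
pin1_top side []
pin1_top wrist []
pin2_top scene []
pin2_top side [([322, 233, 331, 244], 0.4), ([342, 253, 347, 263], 
[... 1246 characters left out ...]
[91, 243, 129, 272], 0.43)]
mug scene [([388, 169, 429, 211], 0.67)]
mug side [([352, 344, 386, 380], 0.68), ([233, 96, 268, 144], 0.6)]
mug wrist []
can scene [([201, 283, 232, 328], 0.76)]
can side [([416, 265, 471, 328], 0.65), ([341, 256, 351, 266], 0.35), ([284, 384, 319, 418], 0.34)]
can wrist [([287, 184, 301, 199], 0.74)]
spoon scene [([157, 252, 184, 284], 0.72), ([304, 248, 362, 288], 0.7), ([210, 194, 229, 215], 0.6)]
spoon side [([317, 170, 377, 227], 0.94), ([415, 262, 469, 330], 0.47)]
spoon wrist [([369, 89, 414, 238], 0.92)]
mill scene [([258, 165, 268, 194], 0.76), ([209, 195, 229, 213], 0.35)]
mill side [([182, 223, 205, 257], 0.62)]
mill wrist [([40, 129, 110, 164], 0.81)]
```

```bash
python3 - <<'E'
import cv2
for n in('scene0','side0'):
    im=cv2.imread(f'pics/{n}.png')
    im=im[100:420,80:480] if n=='side0' else im[110:350,100:450]
    k=800/im.shape[1]; k=min(k,600/im.shape[0])
    cv2.imwrite(f'pics/{n}c.png',cv2.resize(im,None,fx=k,fy=k,interpolation=cv2.INTER_CUBIC))
E
```

```text
(no output)
```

View pics/side0c.png

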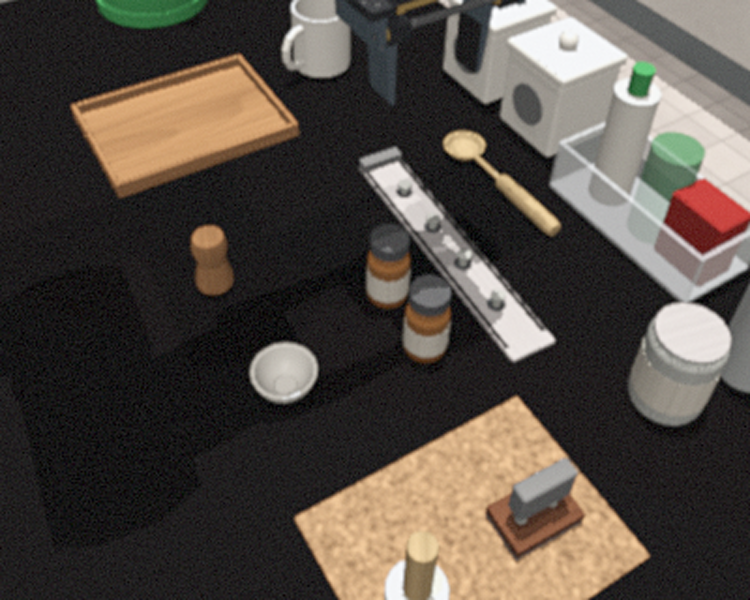

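View pics/scene0c.png

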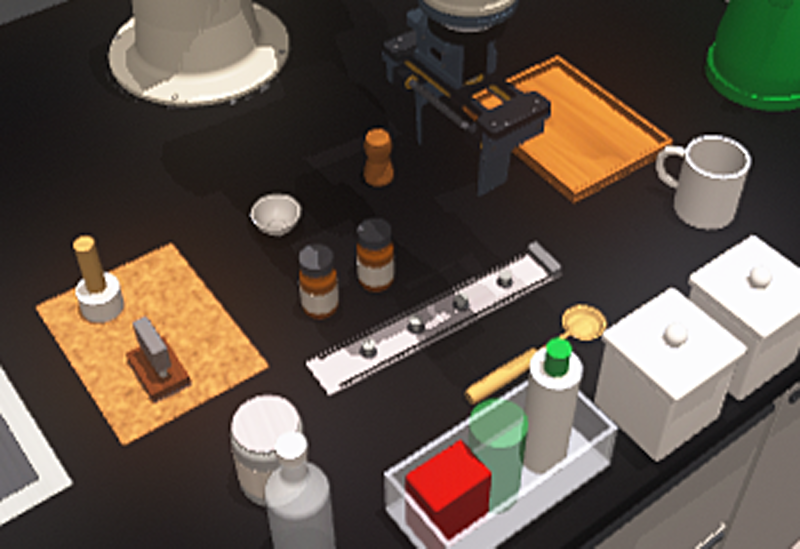

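View pics/wrist0.png

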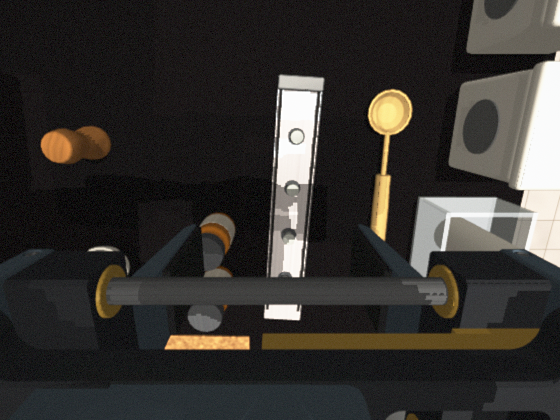

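The pictures show two jars at side-crop (388,265) and (427,320), on the robot's side of the strip. The mat is on the right with the mallet and block, the tray is on the left, and four pins stand proud. Next I'll fit positions from these.

```bash
cat >> h.py <<'E'
from scipy.optimize import least_squares
np.set_printoptions(precision=4,suppress=True)
def cyl(x,y,parts):
    a=np.linspace(0,2*np.pi,40); return np.array([[x+r*np.cos(t),y+r*np.sin(t),z] for r,z in parts for t in a])
def fitcyl(obs,parts,x0):
    def f(q):
        o=[]
        for p,b in obs:
            u=proj(p,cyl(q[0],q[1],parts)); o+=list(np.r_[u.min(0),u.max(0)]-np.array(b))
        return o
    r=least_squares(f,x0,loss='soft_l1',f_scale=2); return r.x,np.round(r.fun,1)
def fitpts(obs,model,q0):
    "obs: (picture, model points Nx3, pixels Nx2); q=x,y,yaw"
    def f(q):
        c,s=np.cos(q[2]),np.sin(q[2]);R=np.array([[c,-s,0],[s,c,0],[0,0,1]])
        return np.concatenate([(proj(p,np.array(M,float)@R.T+[q[0],q[1],q[3] if len(q)>3 else 0])-np.array(u)).ravel() for p,M,u in obs])
    r=least_squares(f,q0,loss='soft_l1',f_scale=2); return r.x,np.round(r.fun,1)
E
python3 - <<'E'
from h import *
sd=robot.camera('side');sc=robot.camera('scene');wr=robot.camera('wrist')
S=lambda u:(np.array(u)/1.875+[80,100]); C=lambda u:(np.array(u)*350/800+[100,110])
J=[(.022,0),(.022,.088)]
print('jarA',fitcyl([(sd,[278,221,299,265]),(sc,np.r_[C([357,220]),C([394,291])])],J,[.55,0]))
print('jarB',fitcyl([(sd,[294,247,318,296]),(sc,[230,216,249,251])],J,[.55,-.1]))
print('mill',fitcyl([(sd,[182,223,205,257]),(sc,[258,165,268,194])],[(.02,0),(.02,.075)],[.45,.1]))
print('salt',fitcyl([(sd,[210,282,249,314]),(sc,[210,195,230,214])],[(.02,0),(.032,.04)],[.45,-.1]))
print('mallet',fitcyl([(sc,[133,214,154,251])],[(.025,.003),(.025,.038),(.012,.113)],[.45,-.3]), fitcyl([(sd,np.r_[S([385,532]),S([450,640])])],[(.025,.003),(.025,.038),(.012,.113)],[.45,-.3]))
# strip
M=[[-.026,.165,.017],[.026,.165,.017],[-.026,-.165,.005],[.026,-.165,.005]]
print('strip w',fitpts([(wr,M,[(279,76),(323,77),(264,319),(300,319)])],0,[.62,0,0]))
ss=(sd,M,[S((360,160)),S((399,150)),S((510,357)),S((553,338))])
print('strip s',fitpts([ss],0,[.62,0,0]))
print('strip c',fitpts([(sc,M,[C((528,247)),C((560,272)),C((307,363)),C((333,390))])],0,[.62,0,0]))
T=[[-.12,-.09,.02],[.12,-.09,.02],[-.12,.09,.02],[.12,.09,.02]]
print('tray',fitpts([(sd,T,[S((118,182)),S((298,125)),S((72,107)),S((237,58))])],0,[.5,.3,0]))
m=[[.12,-.09,.003],[-.12,.09,.003],[.12,.09,.003]]
print('mat',fitpts([(sd,m,[S((650,553)),S((296,520)),S((517,400))]),(sc,m+[[-.12,-.09,.003]],[C((128,441)),C((174,245)),C((266,368)),C((38,308))])],0,[.5,-.3,0]))
# block bar: two top end centres in both views
a=tri([sd,sc],[S((515,497)),C((140,326))]);b=tri([sd,sc],[S((572,467)),C((160,350))]); print('bar',a,b)
for p,f,pts in((sd,S,[(405,187),(434,223),(463,259),(496,300)]),(wr,lambda u:np.array(u),[(296,136),(292,188),(287,234)])):
    print('pins',[onz(p,f(u),.0215) for u in pts])
E
```

```text
jarA (array([ 0.549 , -0.0627]), array([-1.4, -3. ,  1.6,  0.2, -1.2, -1.6, -0.4,  1.2]))
jarB (array([ 0.5392, -0.1396]), array([-0.4, -1.2,  2.4, -1.2, -1.3, -1. , -1.7, -1.7]))
mill (array([0.3979, 0.043 ]), array([-0.5, -3.9,  1.4,  2.9, -2.1, -0.1,  1.8, -1.6]))
salt (array([ 0.3972, -0.1091]), array([ 1.8, -2.9, -0.7,  2.2, -1.5, -3.4,  0.9, -0.1]))
mallet (array([ 0.3921, -0.3465]), array([-0.9, -0.8,  1. ,  0.7])) (array([ 0.3884, -0.3491]), array([-0.4, -0.9,  0.4,  0.9]))
strip w (array([ 0.6429, -0.0416, -0.059 ]), array([-1.1, -0.9,  0.8,  1. ,  0.5, -0.9, -0.2,  0.9]))
strip s (array([ 0.6431, -0.0383, -0.0767]), array([ 0.1, -1.5, -1. , -2.7,  0.6,  1. ,  0.1,  0.9]))
strip c (array([ 0.6455, -0.0406, -0.0682]), array([ 3.5, -2.2,  1. , -2. , -0.9,  0.4, -2.2,  2.3]))
tray (array([ 0.4768,  0.3141, -0.0162]), array([-0.6,  2.9,  0.4, -0.8, -0.9, -0.4,  1.2, -1.9]))
mat (array([ 0.4619, -0.3245, -0.0159]), array([ 0.4,  0.2, -0.2, -1.3, -0.1, -2.4, -2.2,  1.7, -1.7, -1.1,  1.1,
       -1.3, -1.8, -0.4]))
bar [ 0.4907 -0.3377  0.0591] [ 0.543  -0.3417  0.0688]
pins [array([0.6441, 0.0503, 0.0215]), array([ 0.6387, -0.0167,  0.0215]), array([ 0.6339, -0.0783,  0.0215]), array([ 0.6287, -0.1426,  0.0215])]
pins [array([0.648 , 0.0576, 0.0215]), array([ 0.6441, -0.0051,  0.0215]), array([ 0.6385, -0.0659,  0.0215])]
```

Request:
{"op": "drive_tool", "data": {"gripper": [0,0,0,0,0,0,0,0,0,0.3,0.45,0.6], "travel": [[-0.25,-0.304,0],[-0.25,-0.304,0],[-0.25,-0.304,0.1],[-0.25,-0.304,0.3],[-0.25,-0.304,0.5],[-0.25,-0.304,0.65],[-0.25,-0.304,0.74],[-0.25,-0.304,0.74],[-0.25,-0.304,0.74],[-0.25,-0.304,0.74],[-0.25,-0.304,0.74],[-0.25,-0.304,0.74]], "turn": [[0,0,0],[0,0,0],[0,0,0],[0,0,0],[0,0,0],[0,0,0],[0,0,0],[0,0,0],[0,0,0],[0,0,0],[0,0,0],[0,0,0]], "grip_force": 10}}

```text
t: 4.2
tool_pos: [0.5492, -0.0625, 0.0293]
tcp_rot: [2.221, 2.221, 0.001]
force: [0.4, 0.4, 0.8]
opening: 0.702
gripper_force: 0.0
```

Request:
{"op": "drive_tool", "data": {"gripper": [0.7,0.7,0.7,0.7,0.7,0.7,0.7,0.7], "travel": [[0,0,0],[0,0,0],[0,0,0],[0,0,0],[0,0,0],[0,0,0],[0,0,0],[0,0,0]], "turn": [[0,0,0],[0,0,0],[0,0,0],[0,0,0],[0,0,0],[0,0,0],[0,0,0],[0,0,0]], "grip_force": 10}}

```text
t: 5.2
tool_pos: [0.5489, -0.0625, 0.0289]
tcp_rot: [-2.221, -2.221, 0.0]
force: [-2.4, 0.6, 1.6]
opening: 0.477
gripper_force: 10.0
```

Request:
{"op": "drive_tool", "data": {"gripper": [0.7,0.7,0.7,0.7,0.7,0.7,0.7,0.7,0.7], "travel": [[0,0,-0.1],[0,0,-0.25],[0.1,-0.02,-0.36],[0.25,-0.05,-0.36],[0.4,-0.1,-0.36],[0.55,-0.15,-0.36],[0.7,-0.2,-0.36],[0.85,-0.25,-0.36],[1.0,-0.288,-0.36]], "turn": [[0,0,0],[0,0,0],[0,0,0],[0,0,0],[0,0,0],[0,0,0],[0,0,0],[0,0,0],[0,0,0]]}}

```text
t: 6.32
tool_pos: [0.4767, 0.1888, 0.1189]
tcp_rot: [2.221, 2.221, 0.001]
force: [1.6, 0.4, -1.0]
opening: 0.478
gripper_force: 10.0
```

Request:
{"op": "drive_tool", "data": {"gripper": [0.7,0.7,0.7,0.7,0.7,0.7,0.7,0.7,0.7,0.7,0.7], "travel": [[0.15,0,0],[0.3,0,0],[0.45,0,0],[0.58,0,0],[0.63,0,0],[0.63,0,0],[0.63,0,0.1],[0.63,0,0.2],[0.63,0,0.28],[0.63,0,0.32],[0.63,0,0.32]], "turn": [[0,0,0],[0,0,0],[0,0,0],[0,0,0],[0,0,0],[0,0,0],[0,0,0],[0,0,0],[0,0,0],[0,0,0],[0,0,0]]}}

```text
t: 7.7
tool_pos: [0.4769, 0.3442, 0.0387]
tcp_rot: [-2.222, -2.221, 0.001]
force: [-1.1, -0.8, -1.4]
opening: 0.475
gripper_force: 10.0
```

Request:
{"op": "drive_tool", "data": {"gripper": [0.7,0.7,0.7,0.3,0,0,0,0,0,0,0,0], "travel": [[0,0,0.01],[0,0,0.015],[0,0,0.015],[0,0,0.015],[0,0,0.015],[0,0,0.015],[0,0,0.015],[0,0,0.015],[0,0,-0.1],[0,0,-0.3],[0,0,-0.5],[0,0,-0.55]], "turn": [[0,0,0],[0,0,0],[0,0,0],[0,0,0],[0,0,0],[0,0,0],[0,0,0],[0,0,0],[0,0,0],[0,0,0],[0,0,0],[0,0,0]]}}

```text
t: 9.2
tool_pos: [0.4782, 0.3458, 0.1797]
tcp_rot: [2.221, 2.221, 0.008]
force: [-0.6, 0.1, -0.8]
opening: 0.998
gripper_force: 0.0
```

Request:
{"op": "drive_tool", "data": {"gripper": [0,0,0,0,0], "travel": [[-0.25,0,0],[-0.5,0.1,0],[-0.75,0.2,0],[-1,0.25,0],[-1,0.25,0]], "turn": [[0,0,0],[0,0,0],[0,0,0],[0,0,0],[0,0,0]]}}

```text
t: 9.82
tool_pos: [0.5398, 0.0916, 0.1757]
tcp_rot: [-2.225, -2.217, 0.002]
force: [0.1, 0.5, -0.2]
opening: 1.001
gripper_force: 0.0
```

```bash
python3 - <<'E'
from h import *
print(robot.read_state()['tool_pos'])
sd=robot.camera('side');sc=robot.camera('scene');save(sd,'side1')
for p in(sd,sc):
  for n in ('jar0','mallet','block','block_grip'): print(n,[(np.round(b['bbox'],1).tolist(),round(b['score'],2)) for b in robot.boxes_of(p,n)[:4]])
E
```

```text
[0.5398 0.0916 0.1757]
jar0 [([293.2, 246.9, 322.0, 294.3], 0.96), ([162.4, 126.9, 183.2, 164.6], 0.9)]
mallet [([285.4, 384.9, 319.2, 418.5], 0.7)]
block [([338.3, 344.6, 394.9, 400.4], 0.55), ([231.9, 101.2, 260.3, 142.1], 0.25)]
block_grip [([353.1, 343.1, 388.0, 379.5], 0.87), ([324.4, 232.5, 331.1, 242.1], 0.35)]
jar0 [([232.2, 217.3, 245.7, 251.3], 0.96), ([346.7, 137.3, 360.1, 165.0], 0.69)]
mallet [([133.3, 214.0, 154.3, 251.3], 0.55)]
block [([157.0, 252.1, 181.2, 285.0], 0.69)]
block_grip [([158.3, 249.4, 177.2, 275.1], 0.7)]
```

View pics/side1.png

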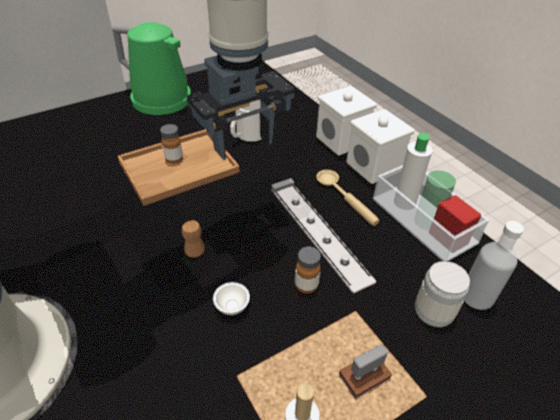

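Jar 1 is upright in the tray at (172,145), and only one jar is left, at (308,270).

Request:
{"op": "drive_tool", "data": {"gripper": [0,0,0,0,0,0,0,0,0,0.2,0.4,0.6], "travel": [[-0.25,0,0],[-0.5,0,0],[-0.75,0,0],[-0.926,0,0],[-0.926,0,0],[-0.926,0,0.2],[-0.926,0,0.4],[-0.926,0,0.53],[-0.926,0,0.58],[-0.926,0,0.58],[-0.926,0,0.58],[-0.926,0,0.58]], "turn": [[0,0,0],[0,0,0],[0,0,0],[0,0,0],[0,0,0],[0,0,0],[0,0,0],[0,0,0],[0,0,0],[0,0,0],[0,0,0],[0,0,0]], "grip_force": 10}}

```text
t: 11.82
tool_pos: [0.5402, -0.1367, 0.0326]
tcp_rot: [2.22, 2.22, 0.001]
force: [-0.4, -0.2, -1.0]
opening: 0.704
gripper_force: 0.0
```

Request:
{"op": "drive_tool", "data": {"gripper": [0.7,0.7,0.7,0.7,0.7,0.7,0.7], "travel": [[0,0,0],[0,0,0],[0,0,0],[0,0,0],[0,0,0],[0,0,0],[0,0,0]], "turn": [[0,0,0],[0,0,0],[0,0,0],[0,0,0],[0,0,0],[0,0,0],[0,0,0]], "grip_force": 10}}

```text
t: 12.7
tool_pos: [0.5399, -0.1366, 0.0317]
tcp_rot: [2.221, 2.221, 0.001]
force: [1.1, -0.6, 5.5]
opening: 0.474
gripper_force: 10.0
```

Request:
{"op": "drive_tool", "data": {"gripper": [0.7,0.7,0.7,0.7,0.7,0.7,0.7,0.7,0.7,0.7], "travel": [[0,0,-0.1],[0,0,-0.25],[0.1,-0.02,-0.36],[0.25,-0.05,-0.36],[0.4,-0.1,-0.36],[0.55,-0.15,-0.36],[0.7,-0.2,-0.36],[0.85,-0.25,-0.36],[1.0,-0.252,-0.36],[1.0,-0.252,-0.36]], "turn": [[0,0,0],[0,0,0],[0,0,0],[0,0,0],[0,0,0],[0,0,0],[0,0,0],[0,0,0],[0,0,0],[0,0,0]]}}

```text
t: 13.95
tool_pos: [0.4759, 0.1154, 0.1213]
tcp_rot: [-2.218, -2.224, 0.0]
force: [-0.3, -0.0, -1.9]
opening: 0.482
gripper_force: 10.0
```

Request:
{"op": "drive_tool", "data": {"gripper": [0.7,0.7,0.7,0.7,0.7,0.7,0.7,0.7,0.7,0.7,0.7], "travel": [[0.15,0,0],[0.3,0,0],[0.45,0,0],[0.58,0,0],[0.635,0,0],[0.635,0,0],[0.635,0,0.1],[0.635,0,0.2],[0.635,0,0.28],[0.635,0,0.32],[0.635,0,0.32]], "turn": [[0,0,0],[0,0,0],[0,0,0],[0,0,0],[0,0,0],[0,0,0],[0,0,0],[0,0,0],[0,0,0],[0,0,0],[0,0,0]]}}

```text
t: 15.32
tool_pos: [0.4764, 0.2714, 0.0412]
tcp_rot: [-2.222, -2.22, 0.002]
force: [0.6, 0.2, -1.2]
opening: 0.478
gripper_force: 10.0
```

Request:
{"op": "drive_tool", "data": {"gripper": [0.7,0.7,0.7,0.3,0,0,0,0,0,0,0,0], "travel": [[0,0,0.01],[0,0,0.014],[0,0,0.014],[0,0,0.014],[0,0,0.014],[0,0,0.014],[0,0,0.014],[0,0,0.014],[0,0,-0.1],[0,0,-0.3],[0,0,-0.5],[0,0,-0.6]], "turn": [[0,0,0],[0,0,0],[0,0,0],[0,0,0],[0,0,0],[0,0,0],[0,0,0],[0,0,0],[0,0,0],[0,0,0],[0,0,0],[0,0,0]]}}

```text
t: 16.82
tool_pos: [0.4772, 0.2726, 0.1941]
tcp_rot: [2.221, 2.221, 0.005]
force: [-1.0, 0.1, -1.0]
opening: 1.001
gripper_force: 0.0
```

Request:
{"op": "drive_tool", "data": {"gripper": [0,0,0,0,0,0], "travel": [[-0.25,0,0],[-0.5,0,0],[-0.75,0,0],[-1,0,0],[-1,0,0],[-1,0,0]], "turn": [[0,0,0],[0,0,0],[0,0,0],[0,0,0],[0,0,0],[0,0,0]]}}

```text
t: 17.58
tool_pos: [0.4764, 0.0223, 0.1914]
tcp_rot: [-2.222, -2.22, -0.0]
force: [0.1, 0.2, 0.2]
opening: 0.999
gripper_force: 0.0
```

Request:
{"op": "drive_tool", "data": {"gripper": [0,0,0,0,0,0], "travel": [[-0.25,0,0],[-0.5,0,0],[-0.75,0,0],[-1,0,0],[-1,0,0],[-1,0,0]], "turn": [[0,0,0],[0,0,0],[0,0,0],[0,0,0],[0,0,0],[0,0,0]]}}

```text
t: 18.32
tool_pos: [0.4768, -0.2264, 0.1912]
tcp_rot: [-2.22, -2.222, -0.0]
force: [0.7, 0.6, 0.8]
opening: 1.001
gripper_force: 0.0
```

```bash
python3 - <<'E'
from h import *
print(robot.read_state()['tool_pos'])
sd=robot.camera('side');sc=robot.camera('scene');wr=robot.camera('wrist');save(sd,'side2');save(wr,'wrist2')
for nm,p in(('sd',sd),('sc',sc),('wr',wr)):
  for n in ('jar0','mallet','block','block_grip'): print(nm,n,[(np.round(b['bbox'],1).tolist(),round(b['score'],2)) for b in robot.boxes_of(p,n)[:4]])
print('bottle base',onz(sd,(405,200),0.01),'boxcorners',onz(sd,(375,205),0),onz(sd,(425,250),0))
a,b=onz(sd,(405,200),0.01),ray(sd,(422,140))
k=(a[1]-b[0][1])/b[1][1]; print('bottle top',b[0]+k*b[1])
cv2.imwrite('pics/w2.png',np.hstack([cv2.resize(wr['frame'],(400,300)),cv2.resize(sd['frame'],(400,300))])[:,:,::-1])
E
```

```text
[ 0.4768 -0.2264  0.1912]
sd jar0 [([171.7, 140.7, 196.7, 180.1], 0.74), ([160.9, 126.9, 181.7, 164.1], 0.59)]
sd mallet [([281.7, 383.2, 318.5, 417.9], 0.73), ([349.3, 346.3, 386.2, 376.1], 0.33)]
sd block [([339.8, 345.1, 391.9, 399.9], 0.6)]
sd block_grip [([351.8, 342.1, 388.9, 376.6], 0.58)]
sc jar0 [([329.5, 145.8, 346.4, 178.4], 0.68), ([346.4, 136.9, 362.4, 164.0], 0.59)]
sc mallet [([133.0, 210.1, 155.1, 252.2], 0.89)]
sc block [([157.4, 253.3, 182.8, 284.1], 0.83)]
sc block_grip [([158.6, 247.9, 176.1, 273.1], 0.73)]
wr jar0 [([530.4, 2.1, 560.0, 63.6], 0.43)]
wr mallet [([178.6, 262.1, 227.7, 344.3], 0.94)]
wr block [([278.0, 250.1, 336.0, 310.8], 0.66), ([383.6, 3.6, 462.8, 172.3], 0.37)]
wr block_grip [([289.9, 275.6, 336.1, 308.9], 0.68)]
bottle base [ 0.8625 -0.0682  0.01  ] boxcorners [ 0.8015 -0.0382  0.    ] [ 0.8004 -0.1953 -0.    ]
bottle top [ 0.8625 -0.0682  0.1744]
```

View pics/w2.png

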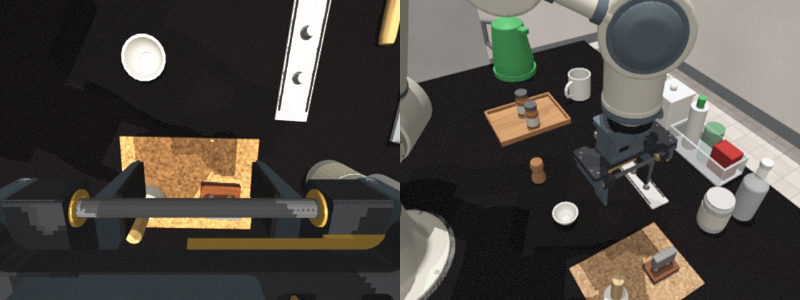

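Request:
{"op": "drive_tool", "data": {"gripper": [0,0,0,0,0.2,0.3,0.4,0.4,0.4,0.6,0.8,0.9], "travel": [[-0.25,-0.15,0],[-0.486,-0.343,0],[-0.486,-0.343,0],[-0.486,-0.343,0],[-0.486,-0.343,0.2],[-0.486,-0.343,0.4],[-0.486,-0.343,0.51],[-0.486,-0.343,0.533],[-0.486,-0.343,0.533],[-0.486,-0.343,0.533],[-0.486,-0.343,0.533],[-0.486,-0.343,0.533]], "turn": [[0,0,0],[0,0,0],[0,0,0],[0,0,0],[0,0,0],[0,0,0],[0,0,0],[0,0,0],[0,0,0],[0,0,0],[0,0,0],[0,0,0]], "grip_force": 40}}

```text
t: 20.58
tool_pos: [0.3909, -0.3495, 0.0587]
tcp_rot: [2.221, 2.221, -0.0]
force: [-1.3, 0.9, 1.3]
opening: 0.303
gripper_force: 0.9
```

Request:
{"op": "drive_tool", "data": {"gripper": [1,1,1,1,1,1,1,1], "travel": [[0,0,0],[0,0,0],[0,0,0],[0,0,0],[0,0,0],[0,0,0],[0,0,0],[0,0,0]], "turn": [[0,0,0],[0,0,0],[0,0,0],[0,0,0],[0,0,0],[0,0,0],[0,0,0],[0,0,0]], "grip_force": 40}}

```text
t: 21.58
tool_pos: [0.3908, -0.3493, 0.0584]
tcp_rot: [2.221, 2.221, -0.0]
force: [-0.6, -0.1, 6.4]
opening: 0.255
gripper_force: 40.0
```

Request:
{"op": "drive_tool", "data": {"gripper": [1,1,1,1,1,1,1], "travel": [[0,0,-0.1],[0,0,-0.28],[0.15,0.12,-0.28],[0.3,0.24,-0.28],[0.5,0.36,-0.28],[0.7,0.5,-0.28],[0.7,0.5,-0.28]], "turn": [[0,0,0],[0,0,0],[0,0,0],[0,0,0],[0,0,0],[0,0,0],[0,0,0]]}}

```text
t: 22.45
tool_pos: [0.5174, -0.1708, 0.1279]
tcp_rot: [-2.216, -2.226, -0.001]
force: [-0.1, -1.6, -2.2]
opening: 0.258
gripper_force: 40.0
```

Request:
{"op": "drive_tool", "data": {"gripper": [1,1,1,1,1,1,1,1,1], "travel": [[0.15,0.1,0],[0.3,0.2,0],[0.5,0.3,0],[0.7,0.4,0],[0.9,0.5,0],[0.92,0.534,0],[0.92,0.534,0],[0.92,0.534,0.08],[0.92,0.534,0.08]], "turn": [[0,0,0],[0,0,0],[0,0,0],[0,0,0],[0,0,0],[0,0,0],[0,0,0],[0,0,0],[0,0,0]]}}

```text
t: 23.58
tool_pos: [0.6476, 0.0541, 0.1069]
tcp_rot: [-2.222, -2.218, 0.004]
force: [-0.1, 0.2, -0.5]
opening: 0.256
gripper_force: 40.0
```

```bash
python3 - <<'E'
from h import *
s=robot.read_state();print(s['tool_pos'])
sd=robot.camera('side');sc=robot.camera('scene');wr=robot.camera('wrist')
a=sd['frame'][160:300,240:400];b=sc['frame'][180:300,230:370]; 
im=np.hstack([cv2.resize(a,(400,350)),cv2.resize(b,(400,343))[:343,:]]) if 0 else np.hstack([cv2.resize(a,(400,350),interpolation=2),cv2.resize(b,(400,350),interpolation=2)])
cv2.imwrite('pics/p3.png',im[:,:,::-1])
for nm,p in(('sd',sd),('sc',sc),('wr',wr)):
  for n in ('mallet','pin0_top'): print(nm,n,[(np.round(b['bbox'],1).tolist(),round(b['score'],2)) for b in robot.boxes_of(p,n)[:5]])
  for yl in(.0975,.0325,-.0325,-.0975): 
    y=-.065; print(proj(p,[.643-np.sin(y)*yl,-.041+np.cos(y)*yl,.021])[0])
E
```

```text
[0.6476 0.0541 0.1069]
sd mallet [([286.4, 146.7, 305.5, 191.8], 0.8), ([309.9, 211.6, 317.2, 224.8], 0.57)]
sd pin0_top [([290.4, 196.0, 297.9, 205.7], 0.38)]
[296.4625 197.5122]
[311.6911 215.7001]
[328.2521 235.4793]
[346.3282 257.0681]
sc mallet [([313.5, 199.3, 332.0, 229.0], 0.53), ([257.2, 165.6, 271.6, 194.7], 0.47)]
sc pin0_top []
[320.2369 229.6229]
[300.9565 239.4294]
[280.8949 249.6333]
[260.0036 260.2592]
wr mallet [([244.3, 194.0, 311.1, 322.4], 0.83)]
wr pin0_top []
[277.0391 206.6593]
[272.7097 271.9199]
[268.8907 329.489 ]
[265.4966 380.6506]
```

View pics/p3.png

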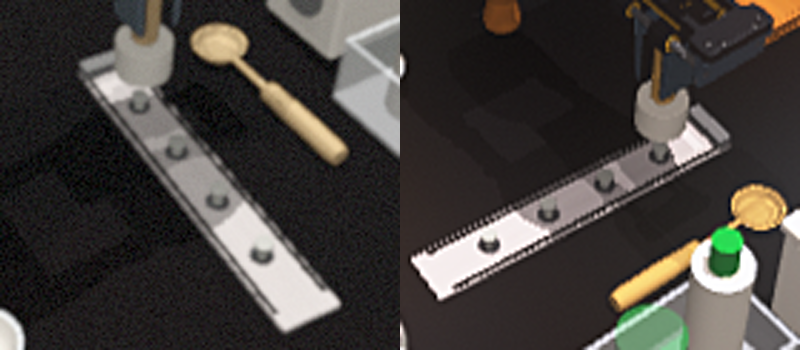

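Request:
{"op": "drive_tool", "data": {"gripper": [1,1,1,1,1,1], "travel": [[0.008,0.006,0],[0.008,0.006,0.165],[0.008,0.006,0.05],[0.008,0.006,0.05],[0.008,0.006,0.182],[0.008,0.006,0.182]], "turn": [[0,0,0],[0,0,0],[0,0,0],[0,0,0],[0,0,0],[0,0,0]]}}

```text
t: 24.78
tool_pos: [0.6504, 0.0578, 0.0611]
tcp_rot: [-2.221, -2.221, 0.001]
force: [-0.3, -0.2, -2.0]
opening: 0.259
gripper_force: 40.0
```

Request:
{"op": "drive_tool", "data": {"gripper": [1,1,1,1,1,1], "travel": [[0,0,-0.12],[0,0,-0.12],[0,0,0.006],[0,0,0.006],[0,0,0.006],[0,0,0.006]], "turn": [[0,0,0],[0,0,0],[0,0,0],[0,0,0],[0,0,0],[0,0,0]]}}

```text
t: 25.52
tool_pos: [0.6505, 0.0578, 0.0613]
tcp_rot: [-2.221, -2.221, 0.0]
force: [1.3, -0.1, -2.7]
opening: 0.259
gripper_force: 39.9
```

```bash
python3 - <<'E'
from h import *
for i in range(3):
  s=robot.read_state();print(s['tool_pos'],s['force'],s['qd']); p=robot.camera('side')
a=p['frame'][160:300,240:400]; b=robot.camera('scene')['frame'][180:300,230:370]
im=np.hstack([cv2.resize(a,(400,350),interpolation=2),cv2.resize(b,(400,350),interpolation=2)])
cv2.imwrite('pics/p4.png',im[:,:,::-1])
E
```

```text
[0.6505 0.0578 0.0613] [ 1.2559 -0.057  -2.7258] [ 0.0001 -0.0019 -0.0031 -0.0024 -0.0015 -0.0002]
[0.6507 0.0578 0.0614] [ 0.7426 -1.2848 -3.1662] [-0.0002 -0.0009 -0.0002  0.0003 -0.0011  0.0005]
[0.6507 0.0578 0.0614] [-0.5439  0.083  -1.9781] [ 0.0004  0.0001 -0.0009  0.0009 -0.0014  0.0009]
```

Request:
{"op": "drive_tool", "data": {"gripper": [1,1], "travel": [[0,0,0.008],[0,0,0.008]], "turn": [[0,0,0],[0,0,0]]}}

```text
t: 25.98
tool_pos: [0.6506, 0.0578, 0.059]
tcp_rot: [-2.221, -2.221, 0.0]
force: [0.5, -0.0, -2.7]
opening: 0.255
gripper_force: 39.9
```

Request:
{"op": "drive_tool", "data": {"gripper": [1,1], "travel": [[0,0,0.006],[0,0,0.006]], "turn": [[0,0,0],[0,0,0]]}}

```text
t: 26.22
tool_pos: [0.651, 0.0577, 0.058]
tcp_rot: [2.221, 2.221, 0.001]
force: [-0.6, 0.1, 3.8]
opening: 0.26
gripper_force: 40.0
```

Request:
{"op": "drive_tool", "data": {"gripper": [1,1], "travel": [[0,0,0.006],[0,0,0.006]], "turn": [[0,0,0],[0,0,0]]}}

```text
t: 26.48
tool_pos: [0.6512, 0.0577, 0.0578]
tcp_rot: [2.221, 2.221, 0.002]
force: [-5.9, -2.0, 23.0]
opening: 0.256
gripper_force: 40.0
```

Request:
{"op": "drive_tool", "data": {"gripper": [1,1,1,1,1,1,1,1,1,1,1], "travel": [[0,0,-0.17],[-0.2,-0.02,-0.17],[-0.265,-0.024,-0.17],[-0.265,-0.024,-0.17],[-0.265,-0.024,-0.02],[-0.265,-0.024,-0.02],[-0.265,-0.024,-0.12],[-0.265,-0.024,-0.12],[-0.265,-0.024,-0.006],[-0.265,-0.024,-0.006],[-0.265,-0.024,-0.001]], "turn": [[0,0,0],[0,0,0],[0,0,0],[0,0,0],[0,0,0],[0,0,0],[0,0,0],[0,0,0],[0,0,0],[0,0,0],[0,0,0]], "grip_force": 58}}

```text
t: 27.85
tool_pos: [0.6443, -0.008, 0.0557]
tcp_rot: [-2.22, -2.221, 0.001]
force: [-0.5, -0.4, -3.4]
opening: 0.256
gripper_force: 57.9
```

Request:
{"op": "drive_tool", "data": {"gripper": [1,1], "travel": [[0,0,0.006],[0,0,0.006]], "turn": [[0,0,0],[0,0,0]]}}

```text
t: 28.1
tool_pos: [0.6444, -0.0081, 0.0555]
tcp_rot: [-2.221, -2.221, -0.0]
force: [-3.3, 2.8, 8.8]
opening: 0.254
gripper_force: 58.0
```

```bash
python3 - <<'E'
from h import *
s=robot.read_state();print(s['tool_pos'],s['force'])
a=robot.camera('side')['frame'][150:290,240:400]; b=robot.camera('scene')['frame'][170:290,230:370]
im=np.hstack([cv2.resize(a,(400,350),interpolation=2),cv2.resize(b,(400,350),interpolation=2)])
cv2.imwrite('pics/p5.png',im[:,:,::-1])
E
```

```text
[ 0.6444 -0.0081  0.0555] [-3.2878  2.7512  8.7694]
```

View pics/p5.png

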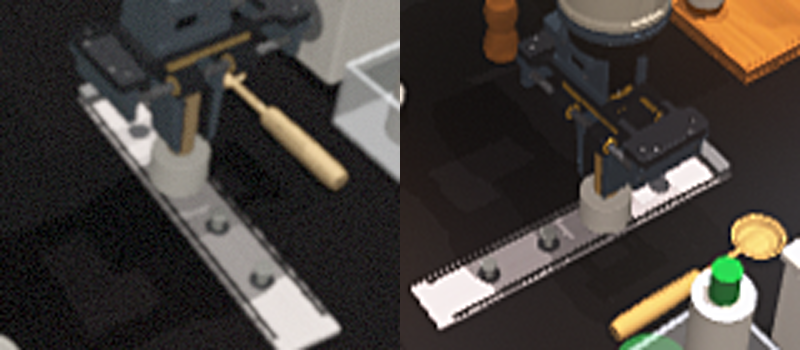

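Request:
{"op": "drive_tool", "data": {"gripper": [1,1], "travel": [[0,0,0.005],[0,0,0.005]], "turn": [[0,0,0],[0,0,0]]}}

```text
t: 28.45
tool_pos: [0.6446, -0.0081, 0.0554]
tcp_rot: [2.221, 2.222, 0.001]
force: [-8.7, 1.8, 28.2]
opening: 0.253
gripper_force: 58.0
```

Request:
{"op": "drive_tool", "data": {"gripper": [1,1,1,1,1,1,1,1,1,1,1,1], "travel": [[0,0,-0.17],[-0.2,-0.014,-0.17],[-0.261,-0.014,-0.17],[-0.261,-0.014,-0.17],[-0.261,-0.014,-0.02],[-0.261,-0.014,-0.02],[-0.261,-0.014,-0.12],[-0.261,-0.014,-0.12],[-0.261,-0.014,-0.006],[-0.261,-0.014,-0.006],[-0.261,-0.014,0.002],[-0.261,-0.014,0.002]], "turn": [[0,0,0],[0,0,0],[0,0,0],[0,0,0],[0,0,0],[0,0,0],[0,0,0],[0,0,0],[0,0,0],[0,0,0],[0,0,0],[0,0,0]]}}

```text
t: 29.95
tool_pos: [0.6409, -0.0734, 0.0529]
tcp_rot: [-2.221, -2.221, 0.001]
force: [-0.1, 1.0, -3.1]
opening: 0.256
gripper_force: 57.9
```

Request:
{"op": "drive_tool", "data": {"gripper": [1,1], "travel": [[0,0,0.006],[0,0,0.006]], "turn": [[0,0,0],[0,0,0]]}}

```text
t: 30.2
tool_pos: [0.6411, -0.0735, 0.0528]
tcp_rot: [2.221, 2.221, 0.0]
force: [-6.1, 2.5, 17.9]
opening: 0.259
gripper_force: 58.0
```

Request:
{"op": "drive_tool", "data": {"gripper": [1,1], "travel": [[0,0,0.006],[0,0,0.006]], "turn": [[0,0,0],[0,0,0]]}}

```text
t: 30.45
tool_pos: [0.6413, -0.0735, 0.0526]
tcp_rot: [2.221, 2.221, 0.001]
force: [-12.4, 2.3, 38.6]
opening: 0.256
gripper_force: 58.0
```

Request:
{"op": "drive_tool", "data": {"gripper": [1,1,1,1,1,1,1,1,1,1,1,1], "travel": [[0,0,-0.17],[-0.2,-0.018,-0.17],[-0.258,-0.018,-0.17],[-0.258,-0.018,-0.17],[-0.258,-0.018,-0.02],[-0.258,-0.018,-0.02],[-0.258,-0.018,-0.12],[-0.258,-0.018,-0.12],[-0.258,-0.018,-0.006],[-0.258,-0.018,-0.006],[-0.258,-0.018,0.002],[-0.258,-0.018,0.002]], "turn": [[0,0,0],[0,0,0],[0,0,0],[0,0,0],[0,0,0],[0,0,0],[0,0,0],[0,0,0],[0,0,0],[0,0,0],[0,0,0],[0,0,0]]}}

```text
t: 31.95
tool_pos: [0.6364, -0.1379, 0.0495]
tcp_rot: [-2.221, -2.221, 0.0]
force: [0.7, -0.4, -1.7]
opening: 0.256
gripper_force: 57.9
```

Request:
{"op": "drive_tool", "data": {"gripper": [1,1], "travel": [[0,0,0.006],[0,0,0.006]], "turn": [[0,0,0],[0,0,0]]}}

```text
t: 32.2
tool_pos: [0.6367, -0.1382, 0.0492]
tcp_rot: [2.221, 2.221, 0.0]
force: [-4.5, 1.7, 14.7]
opening: 0.252
gripper_force: 57.9
```

Request:
{"op": "drive_tool", "data": {"gripper": [1,1], "travel": [[0,0,0.005],[0,0,0.005]], "turn": [[0,0,0],[0,0,0]]}}

```text
t: 32.45
tool_pos: [0.6369, -0.1383, 0.0491]
tcp_rot: [2.221, 2.221, 0.001]
force: [-9.3, 2.5, 31.4]
opening: 0.254
gripper_force: 58.0
```

Request:
{"op": "drive_tool", "data": {"gripper": [1,1,1,1,1,1], "travel": [[0,0,-0.2],[0,0,-0.4],[-0.2,-0.25,-0.4],[-0.4,-0.5,-0.4],[-0.4,-0.75,-0.4],[-0.4,-0.75,-0.4]], "turn": [[0,0,0],[0,0,0],[0,0,0],[0,0,0],[0,0,0],[0,0,0]]}}

```text
t: 33.2
tool_pos: [0.4461, -0.2384, 0.1469]
tcp_rot: [-2.222, -2.219, 0.001]
force: [0.9, -0.2, -2.7]
opening: 0.255
gripper_force: 58.0
```

```bash
python3 - <<'E'
from h import *
s=robot.read_state();print(s['tool_pos'])
sd=robot.camera('side');sc=robot.camera('scene')
for nm,p in(('sd',sd),('sc',sc)):
  for n in ('mallet','block','block_grip'): print(nm,n,[(np.round(b['bbox'],1).tolist(),round(b['score'],2)) for b in robot.boxes_of(p,n)[:4]])
a=sd['frame'][150:290,240:400]; b=sd['frame'][300:420,220:440]
c=sc['frame'][180:300,230:370]; d=sc['frame'][200:310,110:215]
f=lambda i:cv2.resize(i,(400,300),interpolation=2)
cv2.imwrite('pics/p6.png',np.vstack([np.hstack([f(a),f(b)]),np.hstack([f(c),f(d)])])[:,:,::-1])
E
```

```text
[ 0.4461 -0.2384  0.1469]
sd mallet [([276.8, 266.9, 312.7, 328.0], 0.69)]
sd block [([338.9, 346.2, 392.7, 400.4], 0.74)]
sd block_grip [([353.4, 344.5, 388.6, 380.0], 0.9)]
sc mallet [([175.5, 198.9, 193.5, 219.8], 0.85)]
sc block [([155.7, 252.0, 182.4, 283.5], 0.87), ([234.3, 218.2, 346.5, 285.8], 0.58)]
sc block_grip [([159.7, 250.2, 177.2, 272.6], 0.63)]
```

View pics/p6.png

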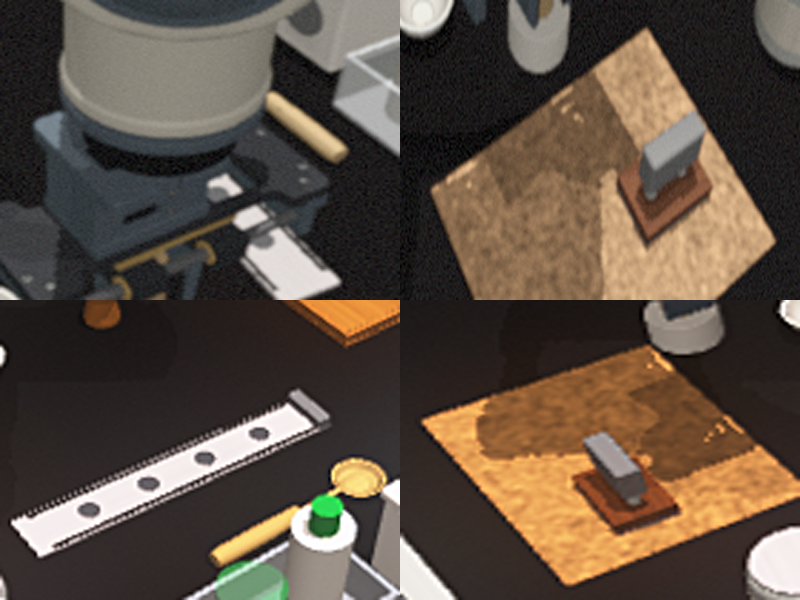

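All four pins are flush: they show as dark discs at scene-crop (259,433), (205,458), (148,484) and (89,510). The block hasn't moved. The mallet goes back next.

Request:
{"op": "drive_tool", "data": {"gripper": [1,1,1,1,1,1,1,1,1,1], "travel": [[-0.2,-0.1,0],[-0.4,-0.2,0],[-0.442,-0.22,0],[-0.442,-0.22,0],[-0.442,-0.22,0.15],[-0.442,-0.22,0.28],[-0.442,-0.22,0.36],[-0.442,-0.22,0.385],[-0.442,-0.22,0.392],[-0.442,-0.22,0.392]], "turn": [[0,0,0],[0,0,0],[0,0,0],[0,0,0],[0,0,0],[0,0,0],[0,0,0],[0,0,0],[0,0,0],[0,0,0]]}}

```text
t: 34.85
tool_pos: [0.3948, -0.3488, 0.0496]
tcp_rot: [2.22, 2.221, -0.0]
force: [-0.1, -0.1, -2.7]
opening: 0.257
gripper_force: 58.0
```

Request:
{"op": "drive_tool", "data": {"gripper": [1,1], "travel": [[0,0,0.005],[0,0,0.005]], "turn": [[0,0,0],[0,0,0]]}}

```text
t: 35.1
tool_pos: [0.3943, -0.3489, 0.048]
tcp_rot: [2.221, 2.221, -0.0]
force: [-0.3, 0.3, -3.1]
opening: 0.252
gripper_force: 58.0
```

Request:
{"op": "drive_tool", "data": {"gripper": [1,1], "travel": [[0,0,0.004],[0,0,0.004]], "turn": [[0,0,0],[0,0,0]]}}

```text
t: 35.35
tool_pos: [0.3944, -0.349, 0.0472]
tcp_rot: [2.221, 2.221, -0.0]
force: [-1.8, 0.8, 7.7]
opening: 0.253
gripper_force: 58.0
```

Request:
{"op": "drive_tool", "data": {"gripper": [1,1], "travel": [[0,0,0.002],[0,0,0.002]], "turn": [[0,0,0],[0,0,0]]}}

```text
t: 35.6
tool_pos: [0.3945, -0.3491, 0.0471]
tcp_rot: [2.221, 2.22, -0.0]
force: [-3.1, 1.5, 18.9]
opening: 0.252
gripper_force: 58.0
```

Request:
{"op": "drive_tool", "data": {"gripper": [1,0.8,0.6,0.4,0.3,0.3,0.3,0.3,0.3,0.3,0.3,0.2], "travel": [[0,0,-0.004],[0,0,-0.006],[0,0,-0.006],[0,0,-0.006],[0,0,-0.006],[0,0,-0.006],[0,0,-0.1],[0,0,-0.3],[0,0,-0.5],[0,0,-0.57],[0.1,0.25,-0.57],[0.2,0.4,-0.57]], "turn": [[0,0,0],[0,0,0],[0,0,0],[0,0,0],[0,0,0],[0,0,0],[0,0,0],[0,0,0],[0,0,0],[0,0,0],[0,0,0],[0,0,0]]}}

```text
t: 37.1
tool_pos: [0.496, -0.2986, 0.1892]
tcp_rot: [2.222, 2.219, 0.001]
force: [-0.0, -0.6, -0.5]
opening: 0.778
gripper_force: 0.0
```

```bash
cat >> h.py <<'E'
def box(x0,x1,y0,y1,z0,z1): return np.array([[x,y,z] for x in(x0,x1) for y in(y0,y1) for z in(z0,z1)])
def fitblock(obs,q0,zb=.003):
    SO=box(-.023,.023,-.035,.035,0,.016);BA=box(-.009,.009,-.0275,.0275,.034,.070)
    def pr(p,q,k):
        M={'grip':BA,'block':np.vstack([SO,BA])}[k];c,s=np.cos(q[2]),np.sin(q[2])
        u=proj(p,M@np.array([[c,-s,0],[s,c,0],[0,0,1]]).T+[q[0],q[1],zb]);return np.r_[u.min(0),u.max(0)]
    f=lambda q:np.concatenate([pr(p,q,k)-np.array(b) for p,k,b in obs])
    r=least_squares(f,q0,loss='soft_l1',f_scale=2);return r.x,np.round(r.fun,1)
E
python3 - <<'E'
from h import *
s=robot.read_state();print(s['tool_pos'],s['joints'],s['tcp_rot'])
o=[]
for n in('side','scene'):
    p=robot.camera(n); save(p,n+'7')
    for k,nm in(('grip','block_grip'),('block','block'),('m','mallet')):
        b=robot.boxes_of(p,nm)[:2]; print(n,nm,[(np.round(x['bbox'],1),round(x['score'],2)) for x in b])
        if b and k!='m': o.append((p,k,b[0]['bbox']))
    if n=='scene':
        for u in((320.7,233.2),(301.8,243.2),(281.8,253.6),(261.2,264)): print(onz(p,u,.005))
for y in(1.3,1.57,1.8): print(fitblock(o,[.515,-.34,y]))
E
```

```text
[ 0.496  -0.2986  0.1892] [-0.6451  0.4534  1.4948  0.0001  1.1919 -0.644 ] [2.2217 2.2192 0.0005]
side block_grip [(array([362.3, 354.2, 398.2, 387.8]), 0.93)]
side block [(array([348.9, 353.5, 400.3, 407.6]), 0.82)]
side mallet [(array([285.2, 382.1, 322.2, 418.1]), 0.94)]
scene block_grip [(array([152.3, 256.7, 169.8, 275.5]), 0.77)]
scene block [(array([150.6, 256.4, 176.8, 289.5]), 0.7)]
scene mallet [(array([133.4, 214.6, 154.5, 253.3]), 0.97)]
[0.6498 0.0588 0.005 ]
[ 0.6465 -0.0061  0.005 ]
[ 0.6426 -0.0717  0.005 ]
[ 0.638 -0.136  0.005]
(array([ 0.5196, -0.3602,  1.4014]), array([-3.5, -1.8,  2.3, -0.6, -1.4, -1.1,  2.3, -0.4, -1.2, -5.6, -2.3,
        2.8, -1.6, -5.3, -0.8,  1.3]))
(array([ 0.5196, -0.3602,  1.4014]), array([-3.5, -1.8,  2.3, -0.6, -1.4, -1.1,  2.3, -0.4, -1.2, -5.6, -2.3,
        2.8, -1.6, -5.3, -0.8,  1.3]))
(array([ 0.5196, -0.3602,  1.4014]), array([-3.5, -1.8,  2.3, -0.6, -1.4, -1.1,  2.3, -0.4, -1.2, -5.6, -2.3,
        2.8, -1.6, -5.3, -0.8,  1.3]))
```

```bash
python3 - <<'E'
import cv2,numpy as np
a=cv2.imread('pics/side7.png')[320:420,320:430];b=cv2.imread('pics/scene7.png')[235:305,130:205]
cv2.imwrite('pics/p7.png',np.hstack([cv2.resize(a,(400,364),interpolation=2),cv2.resize(b,(390,364),interpolation=2)]))
E
```

```text
(no output)
```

View pics/p7.png

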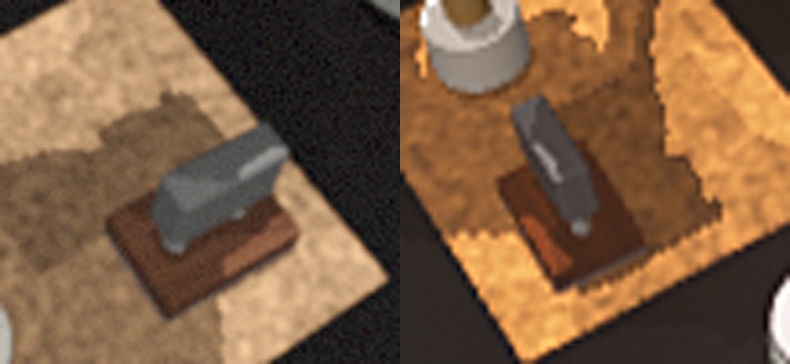

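```bash
python3 - <<'E'
from h import *
sd=robot.camera('side');sc=robot.camera('scene')
z=.019
A=(sd,[[-.023,-.035,z],[.023,-.035,z],[.023,.035,z]],[(349.7,382.6),(366.2,403.8),(402,382.6)])
B=(sc,[[.023,-.035,z],[.023,.035,z],[-.023,.035,z]],[(148.7,270),(160.4,289.8),(177.7,280.8)])
for o in([A],[B],[A,B]): print(fitpts(o,0,[.52,-.36,-1.57]))
b=robot.boxes_of(sc,'mallet')[0]['bbox'];c=robot.boxes_of(sd,'mallet')[0]['bbox']; print(fitcyl([(sc,b)],[(.025,.003),(.025,.038),(.012,.113)],[.39,-.35]))
E
```

```text
(array([ 0.5186, -0.3609, -1.5876]), array([-1.2, -2.2,  1. ,  1.9,  0.1, -0. ]))
(array([ 0.5276, -0.3608, -1.6267]), array([ 0.3,  0.5, -0.1, -0.5, -0.2,  0. ]))
(array([ 0.5209, -0.3603, -1.6041]), array([-0.3, -3.7,  1.5,  0.5,  1. , -0.7, -0.9, -1. , -0.8, -2.3, -1.2,
       -2.1]))
(array([ 0.4006, -0.3443]), array([ 0.1, -0.7, -0.1,  0.7]))
```

Request:
{"op": "drive_tool", "data": {"gripper": [0,0,0,0,0,0,0], "travel": [[-0.1,0.05,0],[-0.2,0.1,0],[-0.248,0.104,0],[-0.248,0.104,0],[-0.248,0.104,0],[-0.248,0.104,0],[-0.248,0.104,0]], "turn": [[0,0,0.17],[0,0,0.34],[0,0,0.51],[0,0,0.68],[0,0,0.85],[0,0,1],[0,0,1]]}}

```text
t: 38.58
tool_pos: [0.5201, -0.3609, 0.1887]
tcp_rot: [3.034, 0.814, -0.0]
force: [0.3, -0.8, -1.0]
opening: 1.0
gripper_force: 0.0
```

Request:
{"op": "drive_tool", "data": {"gripper": [0,0,0,0,0], "travel": [[0,0,0],[0,0,0],[0,0,0.1],[0,0,0.2],[0,0,0.2]], "turn": [[0,0,0.17],[0,0,0.34],[0,0,0.537],[0,0,0.537],[0,0,0.537]]}}

```text
t: 39.2
tool_pos: [0.5193, -0.3601, 0.1372]
tcp_rot: [-3.139, 0.055, 0.004]
force: [-0.4, 0.3, 0.3]
opening: 1.003
gripper_force: 0.0
```

```bash
python3 - <<'E'
from h import *
s=robot.read_state();print(s['tool_pos'],s['joints'],cv2.Rodrigues(s['tcp_rot'])[0])
w=robot.camera('wrist');sd=robot.camera('side')
f=lambda i:cv2.resize(i,(400,300),interpolation=2)
cv2.imwrite('pics/p8.png',np.hstack([f(w['frame']),f(sd['frame'][300:420,300:460])])[:,:,::-1])
E
```

```text
[ 0.5193 -0.3601  0.1372] [-0.7008  0.5821  1.4115 -0.0001  1.1513  0.9052] [[ 0.9994 -0.0352 -0.0026]
 [-0.0352 -0.9994  0.0021]
 [-0.0026 -0.002  -1.    ]]
```

View pics/p8.png

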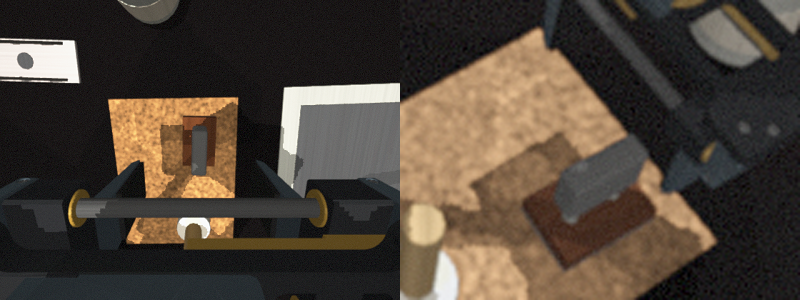

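The bar sits in line between the fingers (wrist crop (200,150)), so I'm lowering.

Request:
{"op": "drive_tool", "data": {"gripper": [0,0,0,0,0,0,0.3,0.5,0.7,0.9,1,1], "travel": [[0,0,0.15],[0,0,0.28],[0,0,0.36],[0,0,0.385],[0,0,0.385],[0,0,0.385],[0,0,0.385],[0,0,0.385],[0,0,0.385],[0,0,0.385],[0,0,0.385],[0,0,0.385]], "turn": [[0,0,0],[0,0,0],[0,0,0],[0,0,0],[0,0,0],[0,0,0],[0,0,0],[0,0,0],[0,0,0],[0,0,0],[0,0,0],[0,0,0]], "grip_force": 30}}

```text
t: 40.8
tool_pos: [0.5203, -0.3607, 0.0424]
tcp_rot: [-3.141, 0.061, 0.0]
force: [0.1, 0.1, 0.1]
opening: 0.373
gripper_force: 0.0
```

Request:
{"op": "drive_tool", "data": {"gripper": [1,1,1,1,1,1], "travel": [[0,0,0],[0,0,0],[0,0,0],[0,0,0],[0,0,0],[0,0,0]], "turn": [[0,0,0],[0,0,0],[0,0,0],[0,0,0],[0,0,0],[0,0,0]], "grip_force": 40}}

```text
t: 41.55
tool_pos: [0.5203, -0.3608, 0.0424]
tcp_rot: [3.141, -0.061, 0.0]
force: [0.9, -0.5, -0.8]
opening: 0.195
gripper_force: 40.0
```

Request:
{"op": "drive_tool", "data": {"gripper": [1,1,1,1,1,1,1,1,1,1], "travel": [[0,0,-0.15],[0,0,-0.3],[0,0,-0.48],[0.05,-0.2,-0.48],[0.1,-0.4,-0.48],[0.1,-0.6,-0.48],[0.1,-0.8,-0.48],[0.1,-0.8,-0.48],[0.1,-0.8,-0.48],[0.1,-0.8,-0.48]], "turn": [[0,0,0],[0,0,0],[0,0,0],[0,0,-0.17],[0,0,-0.34],[0,0,-0.51],[0,0,-0.68],[0,0,-0.85],[0,0,-1],[0,0,-1]]}}

```text
t: 42.8
tool_pos: [0.5528, -0.1617, 0.1623]
tcp_rot: [-2.751, -1.517, 0.0]
force: [0.6, 0.7, -1.7]
opening: 0.194
gripper_force: 40.0
```

Request:
{"op": "drive_tool", "data": {"gripper": [1,1,1,1], "travel": [[0,0,0],[0,0,0],[0,0,0],[0,0,0]], "turn": [[0,0,-0.17],[0,0,-0.34],[0,0,-0.477],[0,0,-0.477]]}}

```text
t: 43.3
tool_pos: [0.5528, -0.1619, 0.1623]
tcp_rot: [-2.295, -2.145, 0.0]
force: [0.7, 0.7, -1.9]
opening: 0.193
gripper_force: 40.0
```

```bash
cat > m.py <<'E'
import sys
from h import *
s=robot.read_state();R=cv2.Rodrigues(s['tcp_rot'])[0];p=s['tool_pos']
print(p,'yangle',np.arctan2(R[1,1],R[0,1]),'zdir',R[:,2],'F',s['force'])
for a in sys.argv[1:]:
    t=np.array(eval(a),float);print(a,R.T@(t-p)/.25)
E
python3 m.py "(.6506,.0698,.09)" "(.6506,.0698,.0464)"
python3 - <<'E'
from h import *
w=robot.camera('wrist');sd=robot.camera('side')
f=lambda i:cv2.resize(i,(400,300),interpolation=2)
cv2.imwrite('pics/p9.png',np.hstack([f(w['frame']),f(sd['frame'][140:380,200:500])])[:,:,::-1])
E
```

```text
[ 0.5528 -0.1619  0.1623] yangle -0.06721689503992576 zdir [-0.0003  0.0001 -1.    ] F [ 0.7038  0.6635 -1.8514]
(.6506,.0698,.09) [0.9511 0.328  0.2893]
(.6506,.0698,.0464) [0.9511 0.328  0.4637]
```

View pics/p9.png

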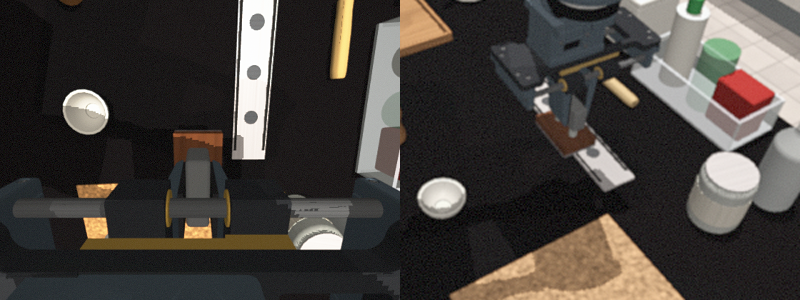

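Request:
{"op": "drive_tool", "data": {"gripper": [1,1,1,1,1,1,1,1,1], "travel": [[0.2,0.07,0],[0.4,0.14,0],[0.6,0.21,0],[0.8,0.28,0],[0.94,0.328,0],[0.94,0.328,0.15],[0.94,0.328,0.35],[0.94,0.328,0.43],[0.94,0.328,0.43]], "turn": [[0,0,0],[0,0,0],[0,0,0],[0,0,0],[0,0,0],[0,0,0],[0,0,0],[0,0,0],[0,0,0]]}}

```text
t: 44.52
tool_pos: [0.6485, 0.0675, 0.0534]
tcp_rot: [-2.292, -2.145, 0.004]
force: [0.5, 0.3, -1.9]
opening: 0.197
gripper_force: 40.0
```

```bash
python3 m.py "(.6506,.0698,.0464)"
python3 - <<'E'
from h import *
w=robot.camera('wrist');sd=robot.camera('side');sc=robot.camera('scene')
f=lambda i:cv2.resize(i,(400,300),interpolation=2)
cv2.imwrite('pics/pa.png',np.hstack([f(sd['frame'][160:250,250:370]),f(sc['frame'][190:280,255:375])])[:,:,::-1])
E
```

```text
[0.6485 0.0675 0.0534] yangle -0.06625480341753237 zdir [-0.0032 -0.     -1.    ] F [ 0.465   0.2826 -1.8687]
(.6506,.0698,.0464) [0.0099 0.0079 0.0279]
```

View pics/pa.png

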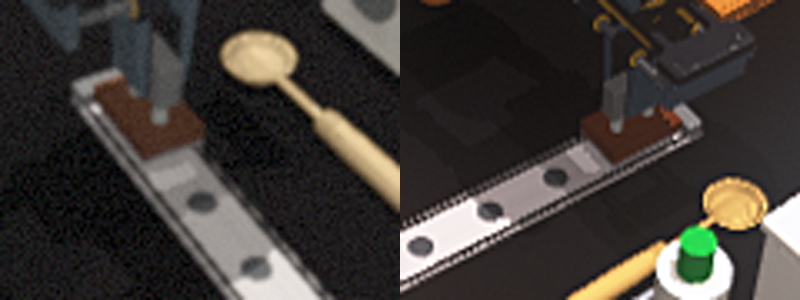

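```bash
python3 - <<'E'
from h import *
sd=robot.camera('side');sc=robot.camera('scene');z=.030
A=(sd,[[-.023,-.035,z],[.023,-.035,z],[-.023,.035,z]],[(295,207.1),(310.9,199),(278.5,186.1)])
g=lambda u:(u[0]/3.333+255,u[1]/3.333+190)
B=(sc,[[-.023,-.035,z],[.023,-.035,z],[.023,.035,z]],[g((583,125)) if 0 else g((183,128)),g((218,162)),g((280,132))])
for o in([A],[B],[A,B]): print(fitpts(o,0,[.65,.068,-.06]))
print('cap inner edge side',onz(sd,(72/3.333+250,95/3.333+160),.017),onz(sc,g((302,128)),.017), onz(sc,g((275,105)),.017))
E
```

```text
(array([ 0.6489,  0.0622, -0.0546]), array([-0.9, -1.2,  1.2,  0.2, -0.2,  1. ]))
(array([ 0.6604,  0.0632, -0.0778]), array([-0.2,  0.1, -0.9,  0.6,  1.2, -0.8]))
(array([ 0.6533,  0.0647, -0.0485]), array([ 0.3, -2.5,  2.3, -1.3,  0.8, -0.2, -1.4, -1.3, -1.7, -1.1, -0.1,
       -2.9]))
cap inner edge side [0.6202 0.1147 0.017 ] [0.6858 0.118  0.017 ] [0.6526 0.1177 0.017 ]
```

Request:
{"op": "drive_tool", "data": {"gripper": [1,1,1,1,1], "travel": [[0.02,0.008,0],[0.02,0.008,0.01],[0.02,0.008,0.03],[0.02,0.008,0.048],[0.02,0.008,0.048]], "turn": [[0,0,0],[0,0,0],[0,0,0],[0,0,0],[0,0,0]]}}

```text
t: 45.4
tool_pos: [0.6518, 0.0724, 0.0425]
tcp_rot: [-2.29, -2.15, 0.0]
force: [-1.2, 0.9, 1.7]
opening: 0.197
gripper_force: 40.0
```

Request:
{"op": "drive_tool", "data": {"gripper": [1,1,1], "travel": [[0,0,0],[0,0,0],[0,0,0]], "turn": [[0,0,0],[0,0,0],[0,0,0]]}}

```text
t: 45.78
tool_pos: [0.6518, 0.0724, 0.043]
tcp_rot: [-2.29, -2.15, 0.0]
force: [-2.3, -0.3, 0.9]
opening: 0.193
gripper_force: 40.0
```

Request:
{"op": "drive_tool", "data": {"gripper": [1,1,1,1], "travel": [[0,0,0.01],[0,0,0.021],[0,0,0.021],[0,0,0.021]], "turn": [[0,0,0],[0,0,0],[0,0,0],[0,0,0]]}}

```text
t: 46.28
tool_pos: [0.6519, 0.0724, 0.0378]
tcp_rot: [2.29, 2.151, 0.0]
force: [-1.8, 0.2, 4.8]
opening: 0.195
gripper_force: 40.0
```

```bash
python3 m.py "(.6352,-.1747,.0375)"
python3 - <<'E'
from h import *
F=[]
for i in range(4): F.append(robot.read_state()['force']);w=robot.camera('scene')
print(np.mean(F,0))
E
python3 m.py "(.6352,-.1747,.0375)"
```

```text
[0.6519 0.0724 0.0378] yangle -0.06284750978065978 zdir [ 0.  0. -1.] F [-1.8201  0.179   4.7507]
(.6352,-.1747,.0375) [-0.9906 -0.0047  0.001 ]
[-1.3662  0.2791  5.0219]
[0.6519 0.0724 0.0377] yangle -0.06282441017996095 zdir [ 0.0001 -0.     -1.    ] F [-2.0893  0.7562  4.1238]
(.6352,-.1747,.0375) [-0.9905 -0.0047  0.001 ]
```

Request:
{"op": "drive_tool", "data": {"gripper": [1,1,1,1,1,1,1,1,1,1], "travel": [[-0.02,0,0],[-0.05,0,0],[-0.08,0,0],[-0.11,0,0],[-0.14,0,0],[-0.17,-0.001,0],[-0.2,-0.001,0],[-0.23,-0.001,0],[-0.26,-0.001,0],[-0.28,-0.001,0]], "turn": [[0,0,0],[0,0,0],[0,0,0],[0,0,0],[0,0,0],[0,0,0],[0,0,0],[0,0,0],[0,0,0],[0,0,0]]}}

```text
t: 47.72
tool_pos: [0.6471, 0.002, 0.0376]
tcp_rot: [-2.29, -2.15, 0.0]
force: [0.5, 4.8, 4.5]
opening: 0.194
gripper_force: 40.0
```

```bash
python3 m.py "(.6352,-.1747,.0375)"
```

```text
[0.6471 0.002  0.0376] yangle -0.06301383610980911 zdir [-0.0002 -0.     -1.    ] F [0.4801 4.7976 4.5014]
(.6352,-.1747,.0375) [-0.7085 -0.0032  0.0005]
```

Request:
{"op": "drive_tool", "data": {"gripper": [1,1,1,1,1,1,1,1,1,1,1,1], "travel": [[-0.03,0,0],[-0.06,0,0],[-0.09,0,0],[-0.12,0,0],[-0.15,0,0],[-0.18,-0.001,0],[-0.21,-0.001,0],[-0.24,-0.001,0],[-0.27,-0.001,0],[-0.3,-0.001,0],[-0.33,-0.001,0],[-0.36,-0.001,0]], "turn": [[0,0,0],[0,0,0],[0,0,0],[0,0,0],[0,0,0],[0,0,0],[0,0,0],[0,0,0],[0,0,0],[0,0,0],[0,0,0],[0,0,0]]}}

```text
t: 49.22
tool_pos: [0.6413, -0.0877, 0.0377]
tcp_rot: [-2.29, -2.151, 0.0]
force: [0.7, 4.0, 4.7]
opening: 0.196
gripper_force: 40.0
```

```bash
python3 m.py "(.6352,-.1747,.0375)"
```

```text
[ 0.6413 -0.0877  0.0377] yangle -0.06282905829530065 zdir [-0.  0. -1.] F [0.7007 3.9561 4.736 ]
(.6352,-.1747,.0375) [-0.3487 -0.0024  0.0007]
```

Request:
{"op": "drive_tool", "data": {"gripper": [1,1,1,1,1,1,1,1,1,1,1,1], "travel": [[-0.03,0,0],[-0.06,0,0],[-0.09,0,0],[-0.12,0,0],[-0.15,0,0],[-0.18,-0.001,0],[-0.21,-0.001,0],[-0.24,-0.001,0],[-0.27,-0.001,0],[-0.3,-0.001,0],[-0.33,-0.001,0],[-0.345,-0.001,0]], "turn": [[0,0,0],[0,0,0],[0,0,0],[0,0,0],[0,0,0],[0,0,0],[0,0,0],[0,0,0],[0,0,0],[0,0,0],[0,0,0],[0,0,0]]}}

```text
t: 50.72
tool_pos: [0.6356, -0.1739, 0.0377]
tcp_rot: [2.29, 2.15, -0.0]
force: [0.8, 4.1, 4.6]
opening: 0.193
gripper_force: 40.0
```

Request:
{"op": "drive_tool", "data": {"gripper": [1,1,1,1,1,1,1,1,1,1], "travel": [[0,0,0],[0,0,-0.1],[0,0,-0.3],[0,0,-0.5],[0,-0.2,-0.5],[0,-0.4,-0.5],[0,-0.4,-0.5],[0,-0.4,-0.5],[0,-0.4,-0.5],[0,-0.4,-0.5]], "turn": [[0,0,0],[0,0,0],[0,0,0],[0,0,0.17],[0,0,0.34],[0,0,0.51],[0,0,0.68],[0,0,0.85],[0,0,1],[0,0,1]]}}

```text
t: 51.98
tool_pos: [0.5356, -0.167, 0.1623]
tcp_rot: [-3.058, -0.719, 0.001]
force: [0.1, 0.6, -1.2]
opening: 0.196
gripper_force: 40.0
```

Request:
{"op": "drive_tool", "data": {"gripper": [1,1,1,1], "travel": [[0,0,0],[0,0,0],[0,0,0],[0,0,0]], "turn": [[0,0,0.17],[0,0,0.34],[0,0,0.47],[0,0,0.47]]}}

```text
t: 52.48
tool_pos: [0.5357, -0.167, 0.1624]
tcp_rot: [3.141, -0.043, -0.001]
force: [0.7, 0.4, -1.9]
opening: 0.192
gripper_force: 40.0
```

```bash
python3 m.py "(.525,-.33,.16)" "(.525,-.33,.0444)"
python3 - <<'E'
from h import *
sd=robot.camera('side');sc=robot.camera('scene');save(sd,'pb')
for p in(sd,sc):
  for n in('mallet','block'): print(n,[(np.round(b['bbox'],1),round(b['score'],2)) for b in robot.boxes_of(p,n)[:3]])
E
```

```text
[ 0.5357 -0.167   0.1624] yangle -1.597953892894067 zdir [-0.0005 -0.     -1.    ] F [ 0.7372  0.3662 -1.8981]
(.525,-.33,.16) [-0.0251  0.6528  0.0098]
(.525,-.33,.0444) [-0.0249  0.6528  0.4722]
mallet [(array([288.4, 382. , 322.9, 417.3]), 0.7)]
block [(array([293.2, 225.8, 344.9, 270.9]), 0.95)]
mallet [(array([132.8, 213.6, 156.1, 255.3]), 0.73)]
block [(array([212.1, 197.2, 243.3, 226.8]), 0.59)]
```

View pics/pb.png

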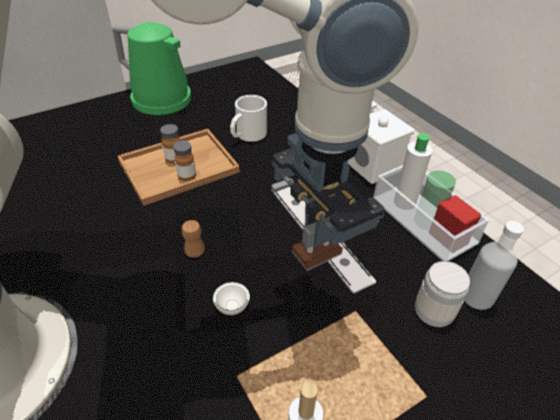

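The jars are upright in the tray at (170,145) and (185,160), and the mallet is on the mat at (305,400). The block goes down next.

Request:
{"op": "drive_tool", "data": {"gripper": [1,1,1,1,1,1,1,1,1,1,1], "travel": [[-0.01,0.2,0],[-0.02,0.4,0],[-0.025,0.6,0],[-0.025,0.65,0],[-0.025,0.65,0.15],[-0.025,0.65,0.3],[-0.025,0.65,0.42],[-0.025,0.65,0.46],[-0.025,0.65,0.475],[-0.025,0.65,0.479],[-0.025,0.65,0.479]], "turn": [[0,0,0],[0,0,0],[0,0,0],[0,0,0],[0,0,0],[0,0,0],[0,0,0],[0,0,0],[0,0,0],[0,0,0],[0,0,0]]}}

```text
t: 54.15
tool_pos: [0.525, -0.3296, 0.0438]
tcp_rot: [3.14, -0.049, 0.002]
force: [-0.3, 0.4, -1.6]
opening: 0.194
gripper_force: 40.0
```

Request:
{"op": "drive_tool", "data": {"gripper": [1,1], "travel": [[0,0,0.002],[0,0,0.002]], "turn": [[0,0,0],[0,0,0]]}}

```text
t: 54.4
tool_pos: [0.5248, -0.3295, 0.0428]
tcp_rot: [3.141, -0.049, 0.001]
force: [1.1, -1.5, 0.2]
opening: 0.195
gripper_force: 40.0
```

Request:
{"op": "drive_tool", "data": {"gripper": [1,0.8,0.6,0.3,0,0,0,0,0,0,0,0], "travel": [[0,0,0.002],[0,0,0.002],[0,0,0.002],[0,0,0.002],[0,0,0.002],[0,0,0.002],[0,0,0.002],[0,0,-0.1],[0,0,-0.3],[0,0,-0.5],[0,0,-0.7],[0,0,-0.7]], "turn": [[0,0,0],[0,0,0],[0,0,0],[0,0,0],[0,0,0],[0,0,0],[0,0,0],[0,0,0],[0,0,0],[0,0,0],[0,0,0],[0,0,0]]}}

```text
t: 55.9
tool_pos: [0.5261, -0.3305, 0.2215]
tcp_rot: [3.137, -0.049, 0.009]
force: [0.5, 0.2, 0.2]
opening: 0.998
gripper_force: 0.0
```

```bash
python3 - <<'E'
from h import *
print(robot.read_state()['tool_pos'])
sd=robot.camera('side');sc=robot.camera('scene')
f=lambda i:cv2.resize(i,(400,300),interpolation=2)
cv2.imwrite('pics/pc.png',np.vstack([np.hstack([f(sd['frame'][300:420,230:450]),f(sd['frame'])]),np.hstack([f(sc['frame'][180:310,100:240]),f(sc['frame'][100:310,100:440])])])[:,:,::-1])
E
```

```text
[ 0.5261 -0.3305  0.2215]
```

View pics/pc.png

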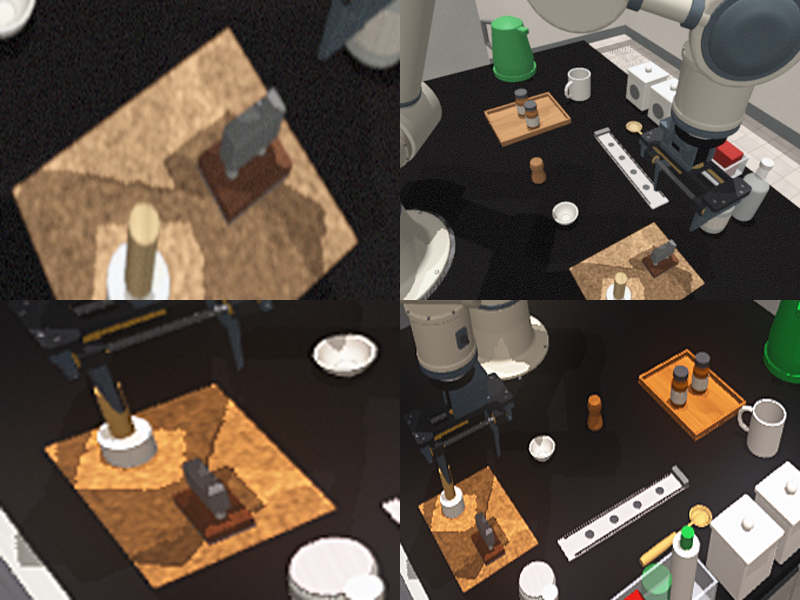

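The mallet and block both stand on the mat, the jars are upright in the tray, the pins are flush, and the gripper is clear of everything.

```bash
python3 -c "
from plant import robot
print(robot.close_job())"
```

```text
the job is handed in; nothing more can be done
None
```

The job is handed in at about 56 s of the 208 s allowed: both jars are upright in the tray, all four pins are flush, the strip was rubbed from end cap to open end with the handle about half-way into its spring, and the mallet and block are back on the mat; no verdict was returned.

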